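# Seat a mounted dental cast on the articulator frame

## Task

Pick up the plaster jaw cast by its plaster and lower its grey mounting plate over the articulator's central shaft and the small locating pin beside it, feeling for the pin by turning the plate, until the plate sits fully home, flat on the collar. Work gently, keep hold until it is fully home, then let go and move clear; never press hard on shaft, pin or collar, and leave the other things on the bench where they are.

Things in the scene. Friction and masses are not known exactly. Their poses are not given: they have to be found in the camera images.
- model: The part to seat: plaster lower-jaw cast (about 0.28 kg) on a grey square mounting plate, 84 x 84 x 10 mm. Origin: centre of the plate's underside, on the axis of its central through-bore, 14 mm wide; z up. The plaster is a horseshoe, closed towards -x, open towards +x, the pin-hole side. Loose and upright on the bench at the start.
- pin_hole (a point): Centre of the plate's pin hole, at the underside: 30 mm from the bore along the model's +x. It goes through the plate; 11 mm wide along the model's x, 9 mm along its y.
- grip (a point): Where to grip the cast: between its two straight plaster legs, 34 mm above the plate's underside, over the bore. Close along the model's y on the legs' flat outer faces, 52 mm apart; they run from 30 mm towards -x to 20 mm towards +x, and from the plate's top (10 mm up) to 40 mm, teeth to 47 mm. Keep fingertips just above the plate.
- holder: The articulator's lower frame, fixed to the bench: dark steel base 165 x 120 x 14 mm. Origin: on the shaft axis at bench height; z up, +x from the shaft to the rear posts. On it lies a round aluminium collar, 80 mm across, carrying a locating pin and clamped solidly at an unmeasured angle: from above, the pin lies 9 to 72 degrees (0.15 to 1.25 rad) anticlockwise of the holder's +x.
- seat (a point): Centre of the collar's top face, 22 mm above the bench, on the shaft axis, axes as the holder's. The model's origin comes here when home. The pin stands on this face, 30 mm from the shaft axis: 7 mm in diameter, 14 mm tall, rim bevelled. The seated plate has its +x turned from the holder's by the pin's angle.
- shaft_tip (a point): Tip of the steel shaft, 62 mm above the bench (40 mm above the collar). The shaft is 12 mm in diameter, its last 6 mm tapering to 6 mm.
- axle (a point): Middle of the thin cross axle between the two rear posts, 92 mm from the shaft along the holder's +x, 54 mm above the bench. Posts 48 mm to either side, 60 mm high.
- spare: Bystander: a loose plaster upper-jaw cast without plate, 56 x 60 x 26 mm; origin at its underside.
- bowl: Bystander: a loose rubber mixing bowl, 110 mm across, 60 mm high; origin at its underside.
- knife: Bystander: a loose plaster knife with a wooden handle, 170 mm long, lying on the bench.
Things that resemble listed ones, but are neither listed nor needed, are in the scene too. What is shaped like the model but orange is not meant. There is more than one size of the holder; the job needs the larger.

How it is judged:
By the outcome, as a careful person would: the job done as asked, in the order asked, and still so for the second after the job is handed in, with the robot touching nothing.
It also fails if it takes over 72 s, if anything falls off the work surface, if the arm or the gripper's body presses on something with over 40 N, if the wrist force passes 120 N, or if a joint passes its speed limit or range.

## Robot

A 6-joint arm with a two-finger parallel gripper is mounted at the origin on the work surface. World frame = base frame: x ahead of the robot, y to its left, z up, the work surface at z = 0. Lengths are in m, angles in degrees, forces in N, time in s.
With the tool pointing down it reaches from about 0.35 to 0.925 m from the base axis. Payload 6.4 kg.
Tool frame: the origin (TCP) lies at the very end of the fingers, on their centre line; the grasp point (between the pads) lies 19 mm behind it; z points along the fingers, y is the line along which they close (so a half turn about z gives the same grasp; the last joint's range is limited). The gripper opens to 85 mm and grips with 20 to 120 N. Pads are 22 mm wide; open, the fingers measure 114 mm over their backs; the gripper's body (76 mm by 85 mm) begins 54 mm behind the grasp point. The pads swing forward as they close: fully open they stand 13 mm farther back than shut.
Start: joints at [-73.917, 14.043, 89.255, -0, 76.702, -9.975], TCP at [0.286, -0.584, 0.231] pointing down, gripper open.
Joint ranges: [-179.41, 179.41], [-58.25, 129.5], [7.25, 145.43], [-54.29, 234.29], [11.92, 165.04], [-157.13, 157.13]. Speed limits (degrees/s): [147.25, 147.25, 180, 180, 180, 180].

## Interface

Orientations are given as [roll, pitch, yaw] about the fixed x, y, z axes, in that order (R = Rz(yaw) Ry(pitch) Rx(roll)).
In Python, from cell import robot gives the robot as it stands. The module is installed in compiled form; this text tells all that it offers.
- The arm moves only by the tool servo_tool, never from a script. Its argument "motion" is one flat list of numbers, 5 for each row, row after row: the shift along the world's x, y, z in m, then the turn about the world's z in rad, then the closure, from 0 (fully open) to 1 (shut). In form: [tx, ty, tz, twist, fingers, tx, ty, tz, twist, fingers, ...]. A call has exactly 10 rows; each row shifts and turns the commanded pose from where the row before left it; what a row does not reach is not made up. A row lasts 1/8 s, in which the tool goes at most 62.5 mm and 10.7 degrees, less where a joint would pass 70% of its speed; a pose out of reach is approached as far as the arm can. A call is refused whole if a number of a shift passes 0.0625 or a number of a turn 0.188, either way. A call with a gripper value outside its range is refused whole. The fingers move at their own pace and stop on an object; "force" is the grip in N (left out, the last holds). Time passes only in rows, so rows that do not move let the fingers close, or fill a call up. It gives the time, the measured TCP pose, the force, the opening and the grip force at its end, in the units of the state.
- robot.read_state(): the state, without advancing time (a new reading comes with each control period).
- robot.snapshot(name): name is "scene" or "top" or "wrist"; returns (picture, depth): 420x560x3 uint8, red, green, blue; 420x560 float32, m along the optical axis (not along the pixel's ray), 0 where there is no reading.
- robot.get_calibration(name): a dict with "camera_matrix" (3x3 intrinsics, pixels), "R" (3x3) and "t" (3): a world point X has camera coordinates R X + t; the wrist camera has in their place "T_tool_cam" (4x4, takes a point from camera to tool coordinates, whose origin is the TCP and whose axes are the flange's). Camera axes: x right, y down, z forward; pixel columns grow to the right and rows downward; lengths in m; the calibration is good to about 2 mm. A picture is of the moment at which its call begins: read the wrist's pose just before it. get_calibration takes no time and is no camera call.
- robot.finish_job(): hands the job in; it is judged then, once.
Trained networks look in the newest picture that a camera, given by its name, has taken for a name from the list of things; names that differ only in an ending like _2 or _b are one class to them, and where a whole thing is asked for, a point or a joint stands for the part that bears it (a point fixed in the world has none). Each returns a list of dicts, best first, with "confidence" (0 to 1); they miss things now and then, are a little off and sometimes report something else, mostly with a low value. They report only what shows in the picture. A call takes as long as a camera call. They do not tell look-alikes from the thing itself.
- robot.look_for(camera, thing): "at" ([column, row] in pixels, amid what is visible of it).
- robot.spot_point(camera, thing): "at" ([column, row] in pixels: a listed point, or the origin of a listed thing).
The state is a dict: "time": time; "joint_positions": joint angles; "qd": joint speeds; "tau": joint torques, N m; "tool_pos": TCP position; "eef_rot": TCP orientation; "contact_force": force on the tool from outside, world axes, zero at the start; "moment": the same for the moment, N m; "grip_width": opening from 0.0 (shut) to 1.0 (fully open); "grasp_force": force on a finger pad.
Only numpy, scipy, OpenCV 4.12 (cv2) and the standard library are available. Lean on these libraries where they do the work, as an engineer would, in place of code of your own. Each camera call takes 0.05 s, during which the arm holds its last target. There are 200 camera calls.

## Working session

There is one attempt and no reset: what is moved stays moved. The work goes in short steps, Python scripts to look and compute and a tool call to move; the robot and the scene stay as the last step left them, time stands still between calls to the robot, and variables do not carry over. Pictures are saved under pics/ and viewed, at most 10 in all, crops included, and the job is handed in when it is done.

Besides the shell and the picture viewer there is one more tool, called after ">>>" in YAML: its name, and indented under it one key for each argument. servo_tool: Moves the arm, as the interface text tells. Its arguments: {"type":"object","properties":{"motion":{"type":"array"},"force":{"type":"number"}},"required":["motion"]}

```bash
mkdir -p pics; cat > h.py <<'E'
import numpy as np, cv2
from cell import robot
from scipy.spatial.transform import Rotation as Ro
def snap(n,f=None):
    s=robot.read_state(); p,d=robot.snapshot(n)
    if f: cv2.imwrite('pics/'+f,p[:,:,::-1])
    return s,p,d
def cam(n,s=None):
    c=robot.get_calibration(n); K=np.array(c['camera_matrix'])
    if 'R' in c:
        R=np.array(c['R']);t=np.array(c['t']); return K,R.T,-R.T@t
    T=np.array(c['T_tool_cam']); Rt=Ro.from_euler('xyz',s['eef_rot'],degrees=True).as_matrix()
    return K,Rt@T[:3,:3],Rt@T[:3,3]+np.array(s['tool_pos'])
def at_z(n,uv,z,s=None):
    K,R,o=cam(n,s); r=R@np.linalg.inv(K)@np.array([uv[0],uv[1],1.]); return o+r*(z-o[2])/r[2]
def cloud(n,d,s=None):
    K,R,o=cam(n,s); v,u=np.mgrid[:d.shape[0],:d.shape[1]]
    r=np.stack([u,v,np.ones_like(u)],-1)@np.linalg.inv(K).T
    return (r*d[...,None])@R.T+o
E
python3 - <<'E'
from h import *
print(robot.read_state())
for n in ['top','scene']:
    s,p,d=snap(n,n+'0.png'); C=cloud(n,d)
    for t in ['model','holder','shaft_tip','pin_hole','axle','spare','bowl','knife','grip']:
        f=robot.spot_point if t in('shaft_tip','pin_hole','axle','grip') else robot.look_for
        for r in f(n,t)[:4]:
            u,v=r['at']; print(n,t,np.round(r['at']),round(r['confidence'],2),C[int(v),int(u)].round(3))
E
```

```text
{'time': 0.0, 'joint_positions': array([-7.39171998e+01,  1.40863838e+01,  8.93259564e+01, -6.95529605e-04,
        7.67026971e+01, -9.97392473e+00]), 'qd': array([-0.07869854, -0.02492164,  0.08697502, -0.02696879,  0.05594049,
       -0.00288699]), 'tau': array([-1.53871279e-03, -4.29513073e+01, -3.26124752e+01, -1.68345478e-04,
        5.46024981e-03, -6.42196909e-06]), 'tool_pos': array([ 0.28537435, -0.58336888,  0.23014524]), 'eef_rot': array([-1.79886584e+02, -1.92581127e-02,  2.60568665e+01]), 'contact_force': array([ 0.41512748, -0.33710557,  0.17531625]), 'moment': array([-0.05042436, -0.01214764,  0.01365806]), 'grasp_force': 0.0, 'grip_width': 0.9992550075679713}
top model [317. 271.] 0.96 [ 0.451 -0.081  0.01 ]
top model [336. 212.] 0.88 [ 0.593 -0.131  0.005]
top holder [221. 307.] 0.93 [0.369 0.154 0.012]
top holder [228. 225.] 0.91 [0.566 0.135 0.024]
top shaft_tip [220. 311.] 0.85 [0.358 0.156 0.015]
top shaft_tip [222. 231.] 0.7 [0.549 0.15  0.021]
top pin_hole [331. 204.] 0.84 [ 0.612 -0.121  0.011]
top pin_hole [319. 283.] 0.63 [ 0.419 -0.086 -0.   ]
top axle [229
[... 441 characters left out ...]
13.] 0.78 [0.382 0.155 0.013]
scene holder [320. 249.] 0.73 [0.576 0.135 0.024]
scene shaft_tip [329. 234.] 0.75 [0.546 0.134 0.06 ]
scene shaft_tip [236. 209.] 0.69 [ 0.629 -0.112  0.012]
scene shaft_tip [377. 200.] 0.67 [0.362 0.145 0.037]
scene pin_hole [240. 207.] 0.66 [ 0.614 -0.118  0.003]
scene pin_hole [295. 176.] 0.59 [ 0.45  -0.069  0.041]
scene axle [303. 253.] 0.75 [0.631 0.123 0.058]
scene axle [366. 212.] 0.59 [0.391 0.14  0.008]
scene bowl [447. 301.] 0.72 [0.473 0.427 0.007]
scene knife [242. 199.] 0.7 [ 0.588 -0.135  0.   ]
scene knife [185. 135.] 0.69 [ 0.532 -0.462  0.001]
scene grip [242. 190.] 0.74 [ 0.577 -0.15   0.016]
scene grip [292. 173.] 0.62 [ 0.423 -0.101  0.006]
```

View pics/top0.png

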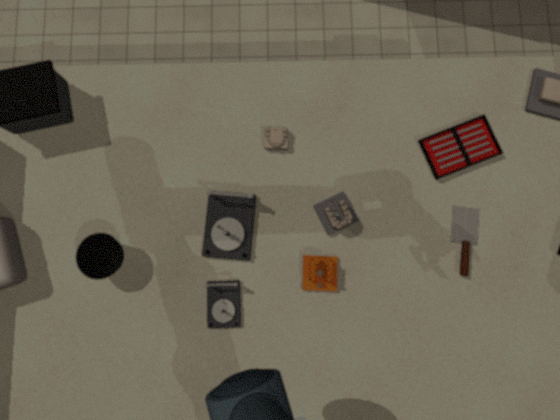

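View pics/scene0.png

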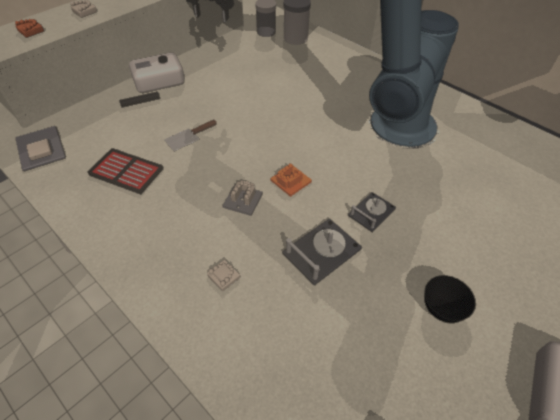

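Look-alikes: for the model, the grey-plated white cast at top (337,213) and the orange one at (321,273). For the holder, the large frame at (229,227) and the small one at (224,305). I'm choosing the grey-plated cast and the large frame, and will check both in one crop.

```bash
python3 - <<'E'
from h import *
p=cv2.imread('pics/top0.png')[180:300,190:350]; cv2.imwrite('pics/crop.png',cv2.resize(p,None,fx=5,fy=5,interpolation=cv2.INTER_CUBIC))
c=robot.get_calibration('wrist');print(np.round(c['T_tool_cam'],3),c['camera_matrix'])
E
```

```text
[[-0.    -0.952 -0.305  0.077]
 [ 1.    -0.    -0.     0.   ]
 [ 0.    -0.305  0.952 -0.142]
 [ 0.     0.     0.     1.   ]] [[291.97198202   0.         280.15717401]
 [  0.         291.97198202 209.60784494]
 [  0.           0.           1.        ]]
```

View pics/crop.png

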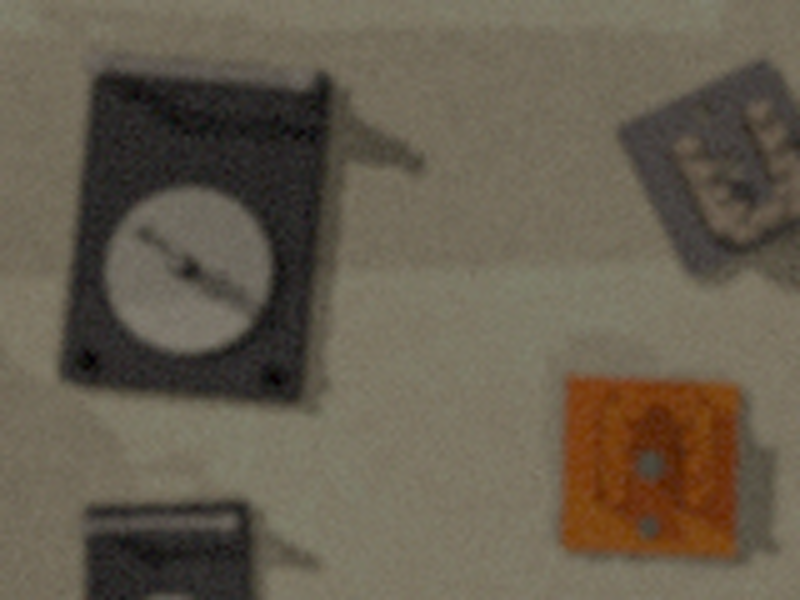

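The crop confirms both choices: grey plate with a white cast, and the large frame with its shaft at about (190,268) and pin at about (140,232). Setting out.

>>> servo_tool:
  motion: [0.032, 0.048, 0, 0, 0, 0.032, 0.048, 0, 0, 0, 0.032, 0.048, 0, 0, 0, 0.032, 0.048, 0, 0, 0, 0.032, 0.048, 0, 0, 0, 0.032, 0.048, 0, 0, 0, 0.032, 0.048, 0, 0, 0, 0.032, 0.048, 0, 0, 0, 0.03, 0.046, 0, 0, 0, 0, 0, 0, 0, 0]

```text
time: 2.25
tool_pos: [0.5728, -0.1509, 0.2313]
eef_rot: [-180.0, -0.0, 26.4]
contact_force: [0.7, 0.0, 0.7]
grip_width: 0.996
grasp_force: 0.0
```

```bash
python3 - <<'E'
from h import *
s,p,d=snap('wrist','w1.png'); C=cloud('wrist',d,s); print(s['tool_pos'],s['eef_rot'],s['joint_positions'])
for t,z in [('model',0),('pin_hole',0.01),('grip',.034)]:
    for r in robot.spot_point('wrist',t)[:3]: print(t,np.round(r['at']),r['confidence'],at_z('wrist',r['at'],z,s).round(4))
# plate top
m=(d>0)&(abs(C[...,2]-.010)<.004)&(np.hypot(C[...,0]-.588,C[...,1]+.137)<.09)
P=C[m]; print(len(P)); print(cv2.minAreaRect(P[:,:2].astype(np.float32)*1000))
m=(d>0)&(C[...,2]>.022)&(C[...,2]<.06)&(np.hypot(C[...,0]-.588,C[...,1]+.137)<.07)
Q=C[m]; print(len(Q),cv2.minAreaRect(Q[:,:2].astype(np.float32)*1000), Q[:,2].max())
E
```

```text
[ 0.57282571 -0.15092906  0.23134329] [-1.79994339e+02 -2.29870841e-02  2.63522171e+01] [-2.57279320e+01  6.41128396e+00  9.79411551e+01  2.23101230e-02
  7.56379009e+01  3.79143176e+01]
model [197. 240.] 0.79 [ 0.4445 -0.0862  0.    ]
model [273. 159.] 0.68 [ 0.5914 -0.1318  0.    ]
pin_hole [187. 256.] 0.97 [ 0.4196 -0.0834  0.01  ]
pin_hole [272. 140.] 0.61 [ 0.6131 -0.12    0.01  ]
pin_hole [48.  4.] 0.54 [0.634  0.1549 0.01  ]
grip [273. 164.] 0.58 [ 0.5901 -0.133   0.034 ]
grip [192. 255.] 0.57 [ 0.4397 -0.0904  0.034 ]
3070
((589.3939208984375, -132.63015747070312), (84.1114730834961, 84.14420318603516), 24.171838760375977)
1428 ((581.0281982421875, -136.73545837402344), (58.903839111328125, 51.111270904541016), 24.53645896911621) 0.04806401618659628
```

View pics/w1.png

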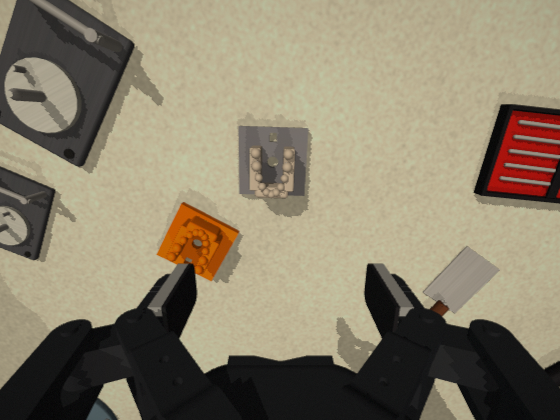

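The wrist view shows the grey-plated cast upright at (273,160) with its open side up, the orange cast at (198,242), and the large holder partly visible at (45,90). I'll look over the large holder with the gripper empty before grasping.

>>> servo_tool:
  motion: [-0.009, 0.054, 0, 0, 0, -0.009, 0.054, 0, 0, 0, -0.009, 0.054, 0, 0, 0, -0.008, 0.054, 0, 0, 0, -0.008, 0.054, 0, 0, 0, 0, 0, 0, 0, 0, 0, 0, 0, 0, 0, 0, 0, 0, 0, 0, 0, 0, 0, 0, 0, 0, 0, 0, 0, 0]

```text
time: 3.7
tool_pos: [0.5287, 0.1154, 0.2313]
eef_rot: [-180.0, 0.0, 26.0]
contact_force: [-0.5, 0.2, 0.5]
grip_width: 1.003
grasp_force: 0.0
```

```bash
python3 - <<'E'
from h import *
s,p,d=snap('wrist','w2.png'); C=cloud('wrist',d,s); print(s['tool_pos'],s['eef_rot'],s['contact_force'])
for t,z in [('shaft_tip',0.062),('seat',.022),('holder',0),('axle',.054)]:
    for r in robot.spot_point('wrist',t)[:3]: print(t,np.round(r['at']),r['confidence'],at_z('wrist',r['at'],z,s).round(4))
c0=np.array([.548,.137])
rr=np.hypot(C[...,0]-c0[0],C[...,1]-c0[1])
Z=C[...,2]
m=(d>0)&(abs(Z-.022)<.003)&(rr<.06); P=C[m][:,:2]
print('collar',len(P),cv2.minEnclosingCircle(P.astype(np.float32)*1000), Z[m].mean())
m=(d>0)&(Z>.054)&(rr<.03); print('shaft',len(C[m]),C[m].mean(0),C[m].min(0),C[m].max(0))
m=(d>0)&(Z>.032)&(Z<.040)&(rr<.045); 
for q,(v,u) in zip(C[m],np.argwhere(m)): print(u,v,q.round(4))
m=(d>0)&(abs(Z-.014)<.003)&(rr<.15); print('base',cv2.minAreaRect(C[m][:,:2].astype(np.float32)*1000))
cv2.imwrite('pics/w2c.png',cv2.resize(p[60:260,160:420,::-1],None,fx=3,fy=3,interpolation=cv2.INTER_CUBIC))
E
```

```text
[0.52869291 0.11537361 0.23125344] [-1.79996778e+02  2.95978813e-03  2.59863282e+01] [-0.48641278  0.22346649  0.45899933]
shaft_tip [269. 172.] 0.84 [0.5412 0.134  0.062 ]
shaft_tip [204. 288.] 0.58 [0.3771 0.1456 0.062 ]
seat [207. 279.] 0.92 [0.364  0.1456 0.022 ]
seat [270. 166.] 0.67 [0.5406 0.1351 0.022 ]
holder [214. 273.] 0.91 [0.3617 0.1395 0.    ]
holder [274. 164.] 0.68 [0.5419 0.1309 0.    ]
holder [482. 228.] 0.31 [ 0.5876 -0.1634  0.    ]
axle [219. 248.] 0.87 [0.4299 0.149  0.054 ]
axle [318.  95.] 0.76 [0.6337 0.1225 0.054 ]
collar 3255 ((541.7930908203125, 133.94586181640625), 39.78498840332031) 0.02162720301740609
shaft 13143 [0.53636063 0.12991895 0.31618365] [0.52207385 0.10717729 0.05441314] [0.55455988 0.15757387 0.33118987]
258 141 [0.5627 0.1596 0.0333]
259 141 [0.5634 0.1585 0.0346]
260 141 [0.5637 0.1575 0.0335]
257 142 [0.5613 0.1601 0.0345]
261 142 [0.5634 0.156  0.0348]
262 144 [0.5618 0.1541 0.034 ]
261 146 [0.5592 0.1541 0.0337]
268 163 [0.5453 0.1387 0.0351]
269 163 [0.5461 0.1377 0.0366]
270 163 [0.547  0.1368 0.039 ]
271 163 [0.5473 0.1357 0.0381]
272 163 [0.5473 0.1345 0.0345]
273 163 [0.5475 0.1334 0.0325]
267 164 [0.5438 0.1393 0.0352]
274 164 [0.5471 0.1319 0.0337]
266 165 [0.5423 0.1398 0.0357]
275 165 [0.5464 0.1303 0.0325]
275 166 [0.5463 0.1301 0.0386]
base ((530.9825439453125, 135.0511016845703), (119.25480651855469, 230.81756591796875), 84.05231475830078)
```

View pics/w2c.png

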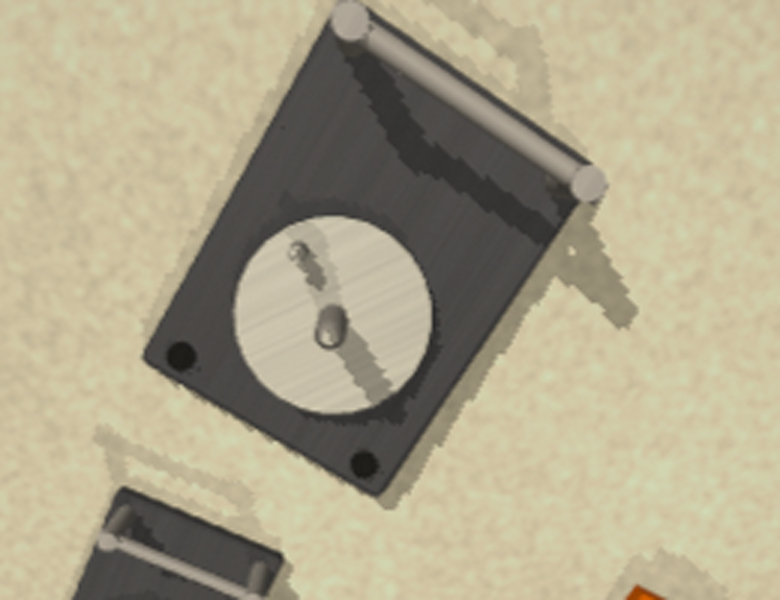

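The crop shows the large holder clearly: shaft at crop (331,328), collar centred at (333,314), and locating pin tip at crop (298,251). Heading back to grasp.

>>> servo_tool:
  motion: [0.012, -0.05, 0, -0.028, 0, 0.012, -0.05, 0, 0, 0, 0.012, -0.05, 0, 0, 0, 0.012, -0.05, 0, 0, 0, 0.0127, -0.048, 0, 0, 0, 0, 0, -0.03, 0, 0, 0, 0, -0.03, 0, 0, 0, 0, -0.03, 0, 0, 0, 0, -0.03, 0, 0, 0, 0, -0.02, 0, 0]

```text
time: 5.2
tool_pos: [0.5886, -0.1316, 0.0896]
eef_rot: [-179.9, 0.1, 24.5]
contact_force: [-0.1, 0.6, -0.2]
grip_width: 0.996
grasp_force: 0.0
```

```bash
python3 - <<'E'
from h import *
s2=dict(tool_pos=[0.52869291,0.11537361,0.23125344],eef_rot=[-180,0,25.986])
q=at_z('wrist',(259.0,143.3),.036,s2);print('pin',q,np.degrees(np.arctan2(q[1]-.134,q[0]-.5416)))
s,p,d=snap('wrist','w3.png'); C=cloud('wrist',d,s); print(s['tool_pos'],s['eef_rot'])
m=(d>0)&(abs(C[...,2]-.010)<.003)&(np.hypot(C[...,0]-.588,C[...,1]+.137)<.08)
print(cv2.minAreaRect(C[m][:,:2].astype(np.float32)*1000))
E
```

```text
pin [0.56122568 0.15737178 0.036     ] 49.979245011329546
[ 0.5886496  -0.13162111  0.08963309] [-1.79925347e+02  6.84429375e-02  2.44609866e+01]
((589.4440307617188, -132.3306427001953), (83.96516418457031, 84.29180908203125), 24.502347946166992)
```

View pics/w3.png

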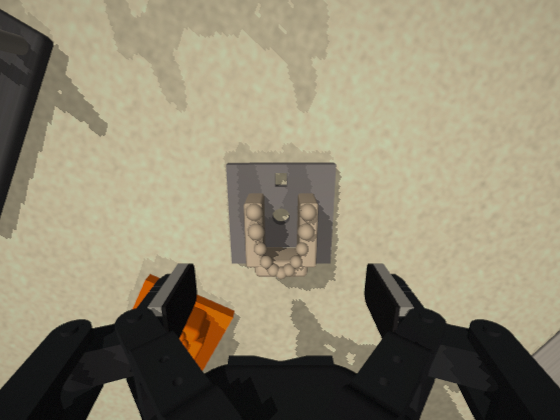

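The cast is centred between the fingers: plate at about (281,214), pin hole at (281,180). Descending and closing.

>>> servo_tool:
  motion: [0.001, -0.001, -0.022, 0, 0, 0, 0, -0.022, 0, 0, 0, 0, -0.02, 0, 0, 0, 0, -0.01, 0, 0, 0, 0, 0, 0, 0, 0, 0, 0, 0, 1, 0, 0, 0, 0, 1, 0, 0, 0, 0, 1, 0, 0, 0, 0, 1, 0, 0, 0, 0, 1]
  force: 40

```text
time: 6.5
tool_pos: [0.591, -0.1332, 0.0184]
eef_rot: [179.9, -0.1, 24.4]
contact_force: [-0.2, 0.8, 5.2]
grip_width: 0.598
grasp_force: 44.7
```

>>> servo_tool:
  motion: [0, 0, 0.01, 0, 1, 0, 0, 0.025, 0, 1, 0, 0, 0.035, 0, 1, -0.003, 0.02, 0.03, 0, 1, -0.01, 0.05, 0, 0.07, 1, -0.011, 0.055, 0, 0.09, 1, -0.011, 0.055, 0, 0.09, 1, -0.01, 0.055, 0, 0.09, 1, -0.004, 0.032, 0, 0.09, 1, 0, 0, 0, 0, 1]

```text
time: 7.75
tool_pos: [0.5399, 0.136, 0.1167]
eef_rot: [-179.9, 0.1, 49.3]
contact_force: [0.3, -0.1, -3.4]
grip_width: 0.6
grasp_force: 43.6
```

```bash
python3 - <<'E'
from h import *
s,p,d=snap('wrist','w4.png'); C=cloud('wrist',d,s); print(s['tool_pos'],s['eef_rot'],s['contact_force'],s['grip_width'],s['joint_positions'])
zz=C[...,2]; t=np.array(s['tool_pos'])
r=np.hypot(C[...,0]-t[0],C[...,1]-t[1])
for lo in np.arange(.08,.13,.004): print(round(lo,3),((d>0)&(zz>=lo)&(zz<lo+.004)&(r<.065)).sum(),end='; ')
for t_,z in [('pin_hole',t[2]-.004),('grip',t[2]+.019),('model',t[2]-.014)]:
    for q in robot.spot_point('wrist',t_)[:2]: print(t_,np.round(q['at']),q['confidence'],at_z('wrist',q['at'],z,s).round(4))
E
```

```text
[0.53988699 0.13597833 0.11670679] [-1.79934738e+02  5.98380315e-02  4.92964467e+01] [ 0.28524021 -0.13844173 -3.36179556] 0.6003150471945261 [2.46793990e+00 9.40191415e+00 1.07542795e+02 1.13271857e-03
 6.31438267e+01 4.31710148e+01]
0.08 0; 0.084 0; 0.088 0; 0.092 0; 0.096 225; 0.1 365; 0.104 6111; 0.108 4536; 0.112 411; 0.116 427; 0.12 461; 0.124 548; 0.128 615; pin_hole [280. 205.] 0.89 [0.561  0.1609 0.1127]
grip [281. 279.] 0.97 [0.5416 0.1377 0.1357]
grip [285. 213.] 0.52 [0.565  0.162  0.1357]
model [281. 252.] 0.73 [0.5406 0.1363 0.1027]
```

View pics/w4.png

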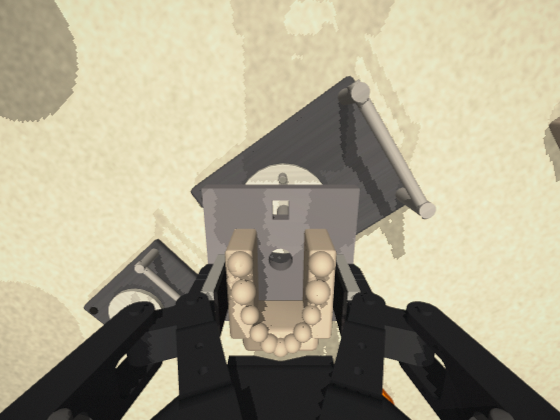

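```bash
python3 - <<'E'
from h import *
from scipy import ndimage as ni
s=dict(tool_pos=[0.53988699,0.13597833,0.11670679],eef_rot=[-179.93,.06,49.296])
p=cv2.imread('pics/w4.png')
_,_,d=snap('wrist'); s=robot.read_state(); C=cloud('wrist',d,s)
zt=C[200:230,215:250,2]; print('plate top z',np.median(zt), 'tilt far/near',np.median(C[195:200,215:350,2]),np.median(C[240:250,215:225,2]),'left/right',np.median(C[200:240,210:220,2]),np.median(C[200:240,340:350,2]))
z0=np.median(zt)
Pl=C[(d>0)&(abs(C[...,2]-z0)<.003)]
a=np.radians(s['eef_rot'][2]); t=np.array(s['tool_pos'])
L=(Pl-t)[:,:2]@np.array([[np.cos(a),-np.sin(a)],[np.sin(a),np.cos(a)]])
L=L[np.abs(L).max(1)<.06]
R=cv2.minAreaRect(L.astype(np.float32)*1000);print('local rect',R, L.min(0),L.max(0))
# far edge angle
b=np.arange(-.038,.038,.004); e=[L[(L[:,1]>=y)&(L[:,1]<y+.004)][:,0].max() for y in b]; print('far edge',np.polyfit(b,e,1))
for n,uv,z in [('bore',(281,258),z0),('hole',(281,209),z0),('pin',(283,177.5),.036),('shafttip',(283,254),.062)]: print(n,at_z('wrist',uv,z,s))
c=p[160:290,190:370]; cv2.imwrite('pics/w4c.png',cv2.resize(c,None,fx=4.4,fy=4.4,interpolation=cv2.INTER_CUBIC))
E
```

```text
plate top z 0.10836382202905574 tilt far/near 0.10835689830621109 0.10849758307186787 left/right 0.10832383197667107 0.10828180565025934
local rect ((-1.2965202331542969, -0.053401947021484375), (84.44976806640625, 84.63175201416016), 89.75691223144531) [-0.0434689  -0.04243862] [0.04114437 0.04206462]
far edge [0.00141127 0.0408513 ]
bore [0.54121233 0.13230388 0.10836382]
hole [0.56056957 0.15458412 0.10836382]
pin [0.56358497 0.15539231 0.036     ]
shafttip [0.52896677 0.11574329 0.062     ]
```

View pics/w4c.png

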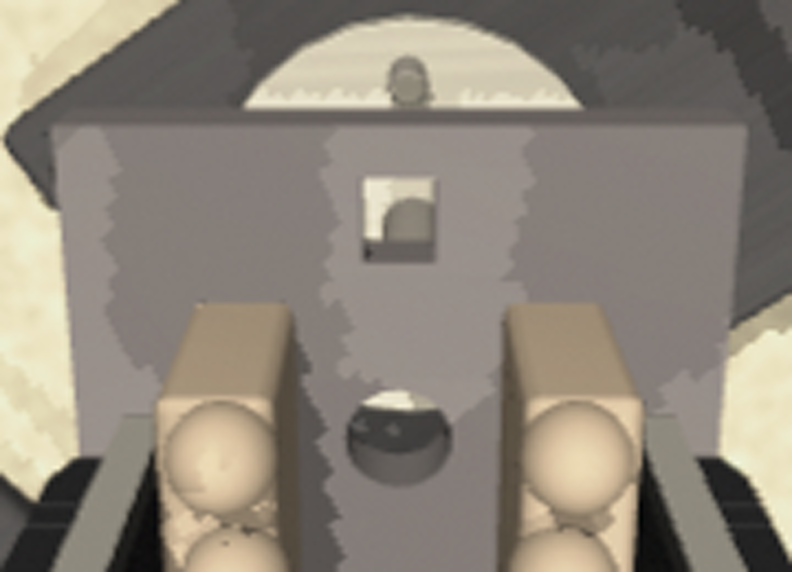

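The crop shows the pin at (408,80), the shaft through the pin hole at about (412,220), the hole centre at (400,218) and the bore at (399,440). So there is a small sideways offset. I'll fit the collar in the tool frame so that camera bias cancels.

```bash
cat >> h.py <<'E'
from scipy.optimize import least_squares
def loc(s,P):
    a=np.radians(s['eef_rot'][2]); t=np.array(s['tool_pos'])
    return (np.atleast_2d(P)-t)[:,:2]@np.array([[np.cos(a),-np.sin(a)],[np.sin(a),np.cos(a)]])
def collar(s,d,far):
    C=cloud('wrist',d,s); L=loc(s,C.reshape(-1,3)).reshape(*d.shape,2)
    m=(d>0)&(abs(C[...,2]-.0215)<.0025)&(np.hypot(L[...,0],L[...,1])<.07)
    pts=[]
    for u in range(200,360):
        v=np.where(m[:,u])[0]
        if len(v)>1: pts.append(L[v.min(),u])
    pts=np.array(pts); pts=pts[pts[:,0]>far]
    f=least_squares(lambda c:np.hypot(pts[:,0]-c[0],pts[:,1]-c[1])-.0397,[0,0],loss='soft_l1',f_scale=.0005)
    return f.x,len(pts),np.abs(f.fun).mean()
E
python3 - <<'E'
from h import *
s,p,d=snap('wrist'); print(s['tool_pos'],s['eef_rot'][2])
c,n,e=collar(s,d,.02); print('collar local',c,n,e)
for uv in [(282.7,178),(282.7,177.3)]:
    q=loc(s,at_z('wrist',uv,.036,s))[0]; print('pin local',q,np.hypot(*(q-c)),np.degrees(np.arctan2(*(q-c)[::-1])))
q=loc(s,at_z('wrist',(281,209),.1084,s))[0];print('hole',q, 'bore',loc(s,at_z('wrist',(280.7,259),.1084,s))[0])
E
```

```text
[0.54131778 0.13302518 0.1171502 ] 48.98998346163426
collar local [0.00088285 0.00037199] 77 0.0001426869402076394
pin local [ 0.03109574 -0.00189364] 0.030297721310116887 -4.288516287208434
pin local [ 0.03164714 -0.00189241] 0.03084751393765676 -4.209654964538231
hole [ 0.02891257 -0.00038045] bore [-0.00123214 -0.00022163]
```

```bash
python3 - <<'E'
from h import *
s,p,d=snap('wrist','w5.png'); print(s['tool_pos'],s['eef_rot'][2])
print('collar',collar(s,d,.02))
c=p[160:290,190:370,::-1]; cv2.imwrite('pics/w5c.png',cv2.resize(c,None,fx=4.4,fy=4.4,interpolation=cv2.INTER_CUBIC))
E
```

```text
[0.54138134 0.13305372 0.11719069] 48.984488314183885
collar (array([0.00087011, 0.00040681]), 77, np.float64(0.00014209820542760462))
```

View pics/w5c.png

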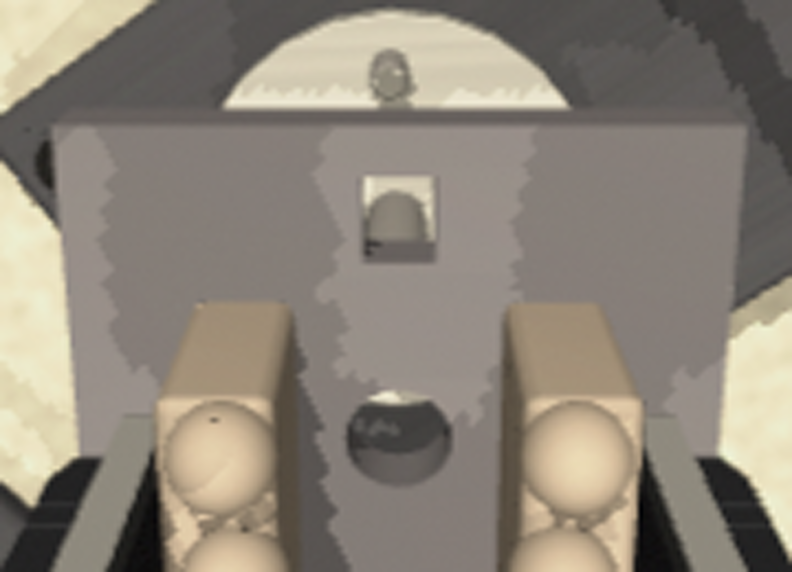

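The shaft is now centred on the hole columns (398 vs 399), and the pin at column 391 asks for about +2° of turn. I'll correct that and start lowering onto the shaft's taper.

>>> servo_tool:
  motion: [0.001, 0.002, 0, 0.032, 1, 0, 0, -0.01, 0, 1, 0, 0, -0.012, 0, 1, 0, 0, -0.009, 0, 1, 0, 0, -0.005, 0, 1, 0, 0, -0.002, 0, 1, 0, 0, -0.002, 0, 1, 0, 0, -0.001, 0, 1, 0, 0, 0, 0, 1, 0, 0, 0, 0, 1]

```text
time: 9.35
tool_pos: [0.5424, 0.1361, 0.0765]
eef_rot: [180.0, -0.0, 50.9]
contact_force: [-0.9, 0.3, -3.3]
grip_width: 0.598
grasp_force: 43.6
```

```bash
python3 - <<'E'
from h import *
s,p,d=snap('wrist','w6.png'); print({k:np.round(s[k],4) for k in('tool_pos','eef_rot','contact_force','moment')})
print('collar',collar(s,d,.02))
E
```

```text
{'tool_pos': array([0.5424, 0.1361, 0.0765]), 'eef_rot': array([ 1.799824e+02, -1.510000e-02,  5.092530e+01]), 'contact_force': array([-0.9201,  0.3178, -3.2782]), 'moment': array([-0.0616, -0.0265, -0.011 ])}
collar (array([-0.00204383, -0.00073208]), 53, np.float64(0.00012920982803952652))
```

>>> servo_tool:
  motion: [0, -0.001, 0, 0, 1, 0, 0, -0.002, 0, 1, 0, 0, -0.002, 0, 1, 0, 0, -0.002, 0, 1, 0, 0, -0.002, 0, 1, 0, 0, -0.002, 0, 1, 0, 0, -0.002, 0, 1, 0, 0, -0.002, 0, 1, 0, 0, 0, 0, 1, 0, 0, 0, 0, 1]

```text
time: 10.65
tool_pos: [0.5423, 0.135, 0.0623]
eef_rot: [180.0, -0.0, 50.9]
contact_force: [0.9, 0.1, -2.9]
grip_width: 0.598
grasp_force: 43.6
```

```bash
python3 - <<'E'
from h import *
s,p,d=snap('wrist','w7.png'); print({k:np.round(s[k],4) for k in('tool_pos','eef_rot','contact_force','moment')})
C=cloud('wrist',d,s); L=loc(s,C.reshape(-1,3)).reshape(*d.shape,2)
m=(d>0)&(np.hypot(L[...,0],L[...,1])<.06)&(abs(C[...,2]-(s['tool_pos'][2]-.0088))<.003)
print('plate',cv2.minAreaRect(L[m].astype(np.float32)*1000),C[...,2][m].mean())
print('collar',collar(s,d,.02))
c=p[160:290,190:370,::-1]; cv2.imwrite('pics/w7c.png',cv2.resize(c,None,fx=4.4,fy=4.4,interpolation=cv2.INTER_CUBIC))
E
```

```text
{'tool_pos': array([0.5423, 0.135 , 0.0623]), 'eef_rot': array([ 1.799964e+02, -2.800000e-03,  5.092050e+01]), 'contact_force': array([ 0.8963,  0.0863, -2.8902]), 'moment': array([ 0.0563, -0.0306, -0.0157])}
plate ((-1.4304847717285156, 0.08138656616210938), (84.38639068603516, 84.75654602050781), 89.81385040283203) 0.053525498965568956
collar (array([-1.19892980e-03,  1.05840093e-05]), 40, np.float64(0.00012954334958569148))
```

View pics/w7c.png

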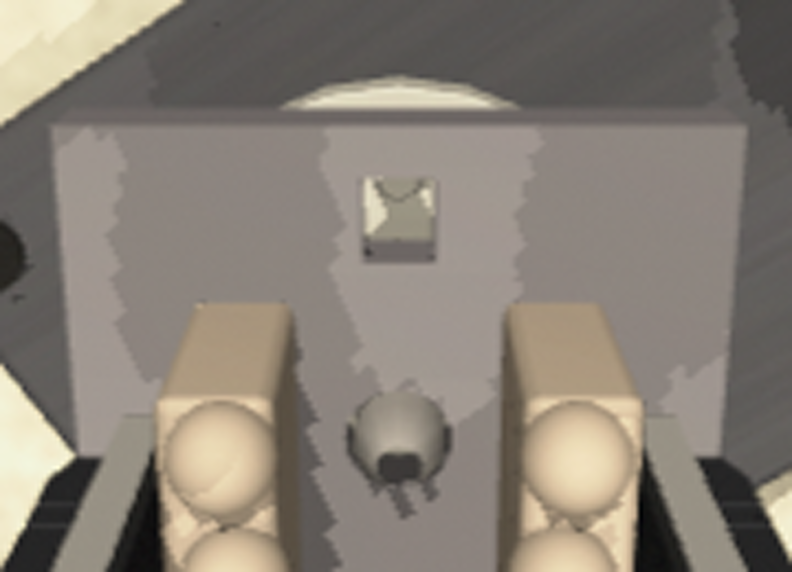

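The shaft is through the bore and centred at (400,440), and the pin shows in the pin hole at about (402,190). Lowering gently to feel for the pin.

>>> servo_tool:
  motion: [0, 0, -0.002, 0, 1, 0, 0, -0.002, 0, 1, 0, 0, -0.0015, 0, 1, 0, 0, -0.001, 0, 1, 0, 0, -0.001, 0, 1, 0, 0, -0.001, 0, 1, 0, 0, -0.001, 0, 1, 0, 0, 0, 0, 1, 0, 0, 0, 0, 1, 0, 0, 0, 0, 1]

```text
time: 11.95
tool_pos: [0.5423, 0.1351, 0.0528]
eef_rot: [180.0, -0.0, 50.9]
contact_force: [0.8, 0.4, -3.1]
grip_width: 0.6
grasp_force: 43.6
```

>>> servo_tool:
  motion: [0, 0, -0.001, 0, 1, 0, 0, -0.001, 0, 1, 0, 0, -0.001, 0, 1, 0, 0, -0.001, 0, 1, 0, 0, 0, 0, 1, 0, 0, 0, 0, 1, 0, 0, 0, 0, 1, 0, 0, 0, 0, 1, 0, 0, 0, 0, 1, 0, 0, 0, 0, 1]

```text
time: 13.2
tool_pos: [0.5423, 0.135, 0.0488]
eef_rot: [180.0, -0.0, 50.9]
contact_force: [0.5, 0.1, -2.8]
grip_width: 0.599
grasp_force: 43.6
```

>>> servo_tool:
  motion: [0, 0, 0, 0.02, 1, 0, 0, 0, 0.02, 1, 0, 0, 0, 0.02, 1, 0, 0, 0, 0, 1, 0, 0, 0, 0, 1, 0, 0, 0, 0, 1, 0, 0, 0, 0, 1, 0, 0, 0, 0, 1, 0, 0, 0, 0, 1, 0, 0, 0, 0, 1]

```text
time: 14.45
tool_pos: [0.5425, 0.135, 0.0489]
eef_rot: [180.0, -0.0, 54.4]
contact_force: [2.6, -1.4, -3.7]
grip_width: 0.599
grasp_force: 43.6
```

```bash
python3 -c "
from h import *
s=robot.read_state();print(s['moment'],s['contact_force'],s['eef_rot'])"
```

```text
[-0.56137309 -0.46492273 -0.11378518] [ 2.5638811  -1.42758359 -3.73148267] [ 1.79970306e+02 -9.37411370e-03  5.43590339e+01]
```

>>> servo_tool:
  motion: [0, 0, 0, -0.03, 1, 0, 0, 0, -0.03, 1, 0, 0, 0, -0.03, 1, 0, 0, 0, -0.03, 1, 0, 0, 0, 0, 1, 0, 0, 0, 0, 1, 0, 0, 0, 0, 1, 0, 0, 0, 0, 1, 0, 0, 0, 0, 1, 0, 0, 0, 0, 1]

```text
time: 15.7
tool_pos: [0.5419, 0.1352, 0.0486]
eef_rot: [-180.0, 0.0, 47.5]
contact_force: [-2.2, 2.1, -4.0]
grip_width: 0.594
grasp_force: 43.6
```

```bash
python3 -c "
from h import *
s=robot.read_state();print(s['moment'],s['contact_force'],s['eef_rot'])"
```

```text
[0.46593268 0.40970255 0.03051217] [-2.17315635  2.10437235 -3.98024015] [-1.79961303e+02  1.92083006e-02  4.74868735e+01]
```

The contact is symmetric both ways, so the pin is engaged and about 51° is centred. Back to centre and down.

>>> servo_tool:
  motion: [0, 0, 0, 0.03, 1, 0, 0, 0, 0.03, 1, 0, 0, 0, 0, 1, 0, 0, -0.0015, 0, 1, 0, 0, -0.0015, 0, 1, 0, 0, -0.0015, 0, 1, 0, 0, -0.001, 0, 1, 0, 0, -0.001, 0, 1, 0, 0, 0, 0, 1, 0, 0, 0, 0, 1]

```text
time: 16.95
tool_pos: [0.5423, 0.1351, 0.0423]
eef_rot: [180.0, -0.0, 50.9]
contact_force: [0.9, 0.2, -3.4]
grip_width: 0.6
grasp_force: 43.6
```

>>> servo_tool:
  motion: [0, 0, -0.0005, 0, 1, 0, 0, 0, 0, 1, 0, 0, -0.0005, 0, 1, 0, 0, 0, 0, 1, 0, 0, 0, 0, 1, 0, 0, 0, 0, 1, 0, 0, 0, 0, 1, 0, 0, 0, 0, 1, 0, 0, 0, 0, 1, 0, 0, 0, 0, 1]

```text
time: 18.2
tool_pos: [0.5422, 0.1351, 0.0413]
eef_rot: [-180.0, 0.0, 50.9]
contact_force: [-0.8, -0.2, -3.5]
grip_width: 0.6
grasp_force: 43.6
```

>>> servo_tool:
  motion: [0, 0, -0.0005, 0, 1, 0, 0, 0, 0, 1, 0, 0, 0, 0, 1, 0, 0, -0.0005, 0, 1, 0, 0, 0, 0, 1, 0, 0, 0, 0, 1, 0, 0, 0, 0, 1, 0, 0, 0, 0, 1, 0, 0, 0, 0, 1, 0, 0, 0, 0, 1]

```text
time: 19.45
tool_pos: [0.5423, 0.1351, 0.0404]
eef_rot: [180.0, -0.0, 50.9]
contact_force: [-0.3, 0.5, 0.8]
grip_width: 0.598
grasp_force: 44.0
```

```bash
python3 - <<'E'
from h import *
s,p,d=snap('wrist'); C=cloud('wrist',d,s); L=loc(s,C.reshape(-1,3)).reshape(*d.shape,2)
print(s['tool_pos'],s['contact_force'],s['moment'],np.median(C[200:230,215:250,2]))
E
```

```text
[0.54233068 0.13505915 0.04042326] [-0.27473032  0.50917735  0.76602821] [-0.05753908  0.07484091 -0.04034676] 0.03171192139294879
```

Contact with the collar, and the plate top reads 32 mm as expected. One small press to be sure it is flat.

>>> servo_tool:
  motion: [0, 0, -0.0005, 0, 1, 0, 0, 0, 0, 1, 0, 0, 0, 0, 1, 0, 0, 0, 0, 1, 0, 0, 0, 0, 1, 0, 0, 0, 0, 1, 0, 0, 0, 0, 1, 0, 0, 0, 0, 1, 0, 0, 0, 0, 1, 0, 0, 0, 0, 1]

```text
time: 20.75
tool_pos: [0.5423, 0.1351, 0.0404]
eef_rot: [-180.0, 0.0, 50.9]
contact_force: [-4.3, -0.4, 5.8]
grip_width: 0.597
grasp_force: 44.6
```

>>> servo_tool:
  motion: [0, 0, 0, 0, 0.3, 0, 0, 0, 0, 0.2, 0, 0, 0, 0, 0.1, 0, 0, 0, 0, 0, 0, 0, 0, 0, 0, 0, 0, 0, 0, 0, 0, 0, 0, 0, 0, 0, 0, 0.005, 0, 0, 0, 0, 0.015, 0, 0, 0, 0, 0.03, 0, 0]

```text
time: 22.0
tool_pos: [0.5415, 0.135, 0.0902]
eef_rot: [-179.9, 0.1, 50.9]
contact_force: [0.7, 0.0, 0.5]
grip_width: 0.996
grasp_force: 0.0
```

>>> servo_tool:
  motion: [0, 0, 0.04, 0, 0, 0, 0, 0.04, 0, 0, 0, 0, 0.04, 0, 0, 0, 0, 0.03, 0, 0, -0.012, -0.015, 0, 0, 0, 0, 0, 0, 0, 0, 0, 0, 0, 0, 0, 0, 0, 0, 0, 0, 0, 0, 0, 0, 0, 0, 0, 0, 0, 0]

```text
time: 23.25
tool_pos: [0.5302, 0.1202, 0.2395]
eef_rot: [-180.0, 0.0, 50.9]
contact_force: [0.9, 0.6, 0.6]
grip_width: 0.999
grasp_force: 0.0
```

```bash
python3 - <<'E'
from h import *
s,p,d=snap('wrist','w9.png'); C=cloud('wrist',d,s); print(s['tool_pos'],s['contact_force'])
m=(d>0)&(abs(C[...,2]-.032)<.003)&(np.hypot(C[...,0]-.5416,C[...,1]-.134)<.065)
print(cv2.minAreaRect(C[m][:,:2].astype(np.float32)*1000),m.sum())
P=C[m];A=np.c_[P[:,:2]-P[:,:2].mean(0),np.ones(len(P))];print(np.linalg.lstsq(A,P[:,2],rcond=None)[0])
s,p,d=snap('top');
for t in['spare','bowl','knife','model']: print(t,[(np.round(r['at']),round(r['confidence'],2)) for r in robot.look_for('top',t)[:2]])
E
```

```text
[0.53023321 0.12017411 0.23949792] [0.88942823 0.59408444 0.57013813]
((541.7374267578125, 133.89598083496094), (82.79388427734375, 84.21891021728516), 50.8730354309082) 3168
[0.00058422 0.00098834 0.03161883]
spare [(array([276., 141.]), 0.66)]
bowl [(array([102., 254.]), 0.79)]
knife [(array([465., 230.]), 0.96)]
model [(array([317., 269.]), 0.97), (array([244., 233.]), 0.51)]
```

The plate lies flat at 31.6 mm, centred on the shaft, and the bystanders haven't moved.

```bash
python3 -c "
from cell import robot
print(robot.finish_job())"
```

```text
the job is handed in; nothing more can be done
None
```

The cast is seated over the shaft and pin, flat on the collar; the gripper has let go and moved clear, the bystanders are where they were, and the job was handed in at about 23 s.

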